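# Free the pressure vessel from its bench clamp

## Task

The pressure vessel has to come out of the bench clamp and go on to the stirrer. Push the T-handle of the long socket extension round anticlockwise until it stops, which slackens the nut down in the bore, and slide the jaw right back; then lift the vessel out and stand it gently upright in the middle of the stirrer's white plate. Keep the vessel upright all the way, leave the jaw open, and do not knock over any of the glassware, the jar or the bottle.

Things in the scene. Friction and masses are not known exactly. Their poses are not given: they have to be found in the camera images.
- clamp: Bench clamp, a grey base plate 120 (its x) by 290 (its y) by 15 mm thick, fixed to the bench. Origin on the bench under the plate; the plate runs from y = -155 to +135 mm. z up. At its -y end stands a fixed V-shaped jaw, 55 mm high over the bench, dark steel. The sliding jaw moves along the clamp's +y (away from the vessel) to open.
- vessel_seat (a point): Point on the clamp plate's top (15 mm over the bench), at clamp x 0, y -70 mm, where the vessel's foot is centred at the start. Axes as the clamp.
- bar_centre (a point): Centre of the socket extension's crossbar, on the bore's axis, 175 mm over the bench; moves with the sliding jaw, axes as the clamp. The extension is a dark steel T-handle, captive on the lock nut (it only turns). The crossbar is a level 12 mm round bar reaching 71 mm either side of the axis, in a collar 20 mm thick, 12 mm below to 12 mm above the bar's centre line.
- bore_mouth (a point): Centre of the mouth of the bore, on the flat top of the sliding jaw's square block, 105 mm over the bench; axes as the clamp. The bore is 26 mm wide and 90 mm deep, with the lock nut at its bottom and the socket extension standing on it. The extension's shaft, 12 mm thick, is bare for 58 mm from here up to the collar.
- bar_end (a point): Centre of the rounded end of one arm of the crossbar, 65 mm from the bore's axis, 175 mm over the bench. The other arm is its mirror image. With the nut at its slack stop this arm points along the clamp's -x.
- extension (a joint): Turn of the socket extension and nut, rad, grows anticlockwise seen from above (loosening). Starts tight, between 0 and 0.5; slack stop at 2.2. Friction about 0.5 N m, so about 10 N pushed sideways at 50 mm from the axis; it stays where it is left. The jaw is locked until about 1.9.
- jaw (a joint): Travel of the sliding jaw along the clamp's +y, m: 0 clamped, 0.045 fully back. Once the nut is slack it slides with about 4 N (it can be pushed by its block, or by the bare shaft of the extension) and stays where it is left; while the nut is tight it is locked.
- jaw_toe (a point): Middle of the top edge of the sliding jaw's toe, facing the vessel, 50 mm wide, 65 mm over the bench. The steel jaw's nose runs level from here to a square block, 56 by 56 mm, 105 mm high over the bench, centred on the bore 83.5 mm from this edge. The toe overlaps the vessel's foot flange by 6.5 mm, so the vessel cannot be lifted until the jaw is back.
- vessel: Pressure vessel, plain metal cylinder 50 mm in diameter and 110 mm high with a foot flange 66 mm in diameter, 8 mm thick; 0.4 to 0.75 kg. Origin at the centre of its underside, z up. It stands upright on the clamp plate (top 125 mm over the bench), loose but for the toe over its flange; only its part above about 50 mm is clear of both jaws.
- stirrer: Magnetic stirrer, grey housing 230 by 160 mm, 70 mm high, fixed on the bench, with a square white plate on top. Origin on the bench under the housing's centre, z up.
- plate_top (a point): Centre of the top of the stirrer's white plate, 100 mm over the bench; the plate is 145 by 145 mm, flat. Axes as the stirrer.
- flask_a: Stoppered conical glass flask, 82 mm wide, 130 mm high; origin at its underside.
- flask_b: Stoppered conical glass flask, 62 mm wide, 98 mm high; origin at its underside.
- beaker: Glass beaker, 70 mm wide, 85 mm high; origin at its underside.
- jar: White jar, 56 mm wide, 70 mm high; origin at its underside.
- bottle: Clear plastic bottle, 64 mm wide, 150 mm high; origin at its underside.

How it is judged:
By the outcome, as a careful person would: the job done as asked, in the order asked, and still so for the second after the job is handed in, with the robot touching nothing.
It also fails if it takes over 72 s, if anything falls off the work surface, if the arm or the gripper's body presses on something with over 40 N, if the wrist force passes 120 N, or if a joint passes its speed limit or range.

## Robot

A 6-joint arm with a two-finger parallel gripper is mounted at the origin on the work surface. World frame = base frame: x ahead of the robot, y to its left, z up, the work surface at z = 0. Lengths are in m, angles in rad, forces in N, time in s.
With the tool pointing down it reaches from about 0.275 to 0.725 m from the base axis. Payload 15.9 kg.
Tool frame: the origin (TCP) lies on the centre line of the jaws, within the pads' length; the fingertips stand 19 mm ahead of it and the grasp point (between the pads) is the TCP; z points along the fingers, x is the direction in which the jaws open and shut, and the axes are right-handed (so a half turn about z gives the same grasp; the last joint's range is limited). The gripper opens to 85 mm and grips with 20 to 120 N. Pads are 22 mm wide; open, the fingers measure 114 mm over their backs; the gripper's body (76 mm by 85 mm) begins 54 mm behind the grasp point. The pads swing forward as they close: fully open they stand 13 mm farther back than shut.
Start: joints at [1.255, 0.213, -0.034, 1.323, 0, 1.571], TCP at [0.155, 0.475, 0.25] pointing down, gripper open.
Joint ranges: [-2.98, 2.98], [-0.74, 1.72], [-1.14, 1.35], [-2.1, 2.04], [-1.57, 1.44], [-3.14, 3.14]. Speed limits (rad/s): [1.89, 1.89, 2.39, 2.57, 3.14, 3.14].

## Interface

Orientations are given as a unit quaternion [w, x, y, z].
In Python, from cell import robot, optics gives the robot as it stands.
- The arm moves only by the tool step_arm, never from a script. Its argument "plan" is a list of rows, each an object with "delta_pos": the shift along the tool's x, y, z in mm, a list of three; "turn": the turn about the tool's z in degrees. In form: [{"delta_pos": [dx, dy, dz], "turn": turn}, ...]. A call has 1 to 5 rows; each row shifts and turns the pose as measured when the row begins, along the tool's axes as they then stand; what a row does not reach is not made up. A row lasts 1/10 s, in which the tool goes at most 50 mm and 8.59 degrees, less where a joint would pass 70% of its speed; a pose out of reach is approached as far as the arm can. A call with a gripper value outside its range is refused whole. "hand" is the closure in counts, from 0 (fully open) to 255 (shut), set as the call begins (left out, the last holds). The fingers move at their own pace and stop on an object; the grip force is fixed at half the most. Time passes only in rows, so rows that do not move let the fingers close. It gives the time, the measured TCP pose, the force and the opening at its end, in the units of the state.
- robot.sense(): the state, without advancing time (a new reading comes with each control period).
- optics.grab_frame(name): name is "side" or "top"; returns a dict with "pixels" (480x640x3 uint8, blue, green, red), "mtx" (3x3 intrinsics, pixels), "R" (3x3) and "t" (3): a world point X has camera coordinates R X + t. Camera axes: x right, y down, z forward; pixel columns grow to the right and rows downward; lengths in m; the calibration is good to about 2 mm. A picture is of the moment at which its call begins. There is no depth.
- robot.finish_job(): hands the job in, once; it reports no verdict.
The state is a dict: "clock": time; "qpos": joint angles; "qd": joint speeds; "effort": joint torques, N m; "eef_pos": TCP position; "tool_rot": TCP orientation; "ft_force": force on the tool from outside, world axes, zero at the start; "moment": the same for the moment, N m; "gripper_width": opening from 0.0 (shut) to 1.0 (fully open).
Only numpy, scipy, OpenCV 4.12 (cv2) and the standard library are available. Lean on these libraries where they do the work, as an engineer would, in place of code of your own. Each camera call takes 0.05 s, during which the arm holds its last target.

## Working session

There is one attempt and no reset: what is moved stays moved. The work goes in short steps, Python scripts to look and compute and a tool call to move; the robot and the scene stay as the last step left them, time stands still between calls to the robot, and variables do not carry over. Pictures are saved under pics/ and viewed, and the job is handed in when it is done.

Besides the shell and the picture viewer there is one more tool, called after ">>>" by a JSON object that holds its "op" and its "data". step_arm: Moves the arm, as the interface text tells. Its arguments: {"type":"object","properties":{"plan":{"type":"array","items":{"type":"object","properties":{"delta_pos":{"type":"array","items":{"type":"number"}},"turn":{"type":"number"}}}},"hand":{"type":"number"}},"required":["plan"]}

```bash
mkdir -p pics; ls
python3 - <<'E'
from cell import robot, optics
import cv2
for n in("side","top"):
    f=optics.grab_frame(n); cv2.imwrite(f"pics/{n}0.png",f["pixels"]); print(n,f["mtx"],f["R"],f["t"])
print(robot.sense())
E
```

```text
pics
side [[490.52575385   0.         322.11320166]
 [  0.         490.52575385 238.60619195]
 [  0.           0.           1.        ]] [[ 0.77510782 -0.63170668 -0.0124311 ]
 [-0.49810569 -0.59883772 -0.62712368]
 [ 0.38871401  0.49228047 -0.77882049]] [-0.41008981  0.33432519  0.91953086]
top [[607.98413258   0.         319.41674939]
 [  0.         607.98413258 240.25209033]
 [  0.           0.           1.        ]] [[-0.02651439 -0.99964526 -0.00251925]
 [-0.9849932   0.02655555 -0.170538  ]
 [ 0.1705444  -0.00204027 -0.98534788]] [-0.01263198  0.58224127  1.38199829]
{'clock': 0.1, 'qpos': array([ 1.25502169e+00,  2.13312321e-01, -3.49512216e-02,  1.32353274e+00,
       -2.32731854e-05,  1.57078126e+00]), 'qd': array([-1.20479821e-03,  1.86481187e-05,  3.88611193e-04,  1.23785705e-03,
        2.44553751e-04, -8.47275533e-05]), 'effort': array([ 2.07255740e-03, -6.87256908e+01,  4.87802911e+01,  1.24296744e-02,
        1.16475017e-04,  9.99281809e-06]), 'eef_pos': array([0.15519473, 0.47500568, 0.24988088]), 'tool_rot': array([ 3.02969533e-04,  8.09486949e-01,  5.87137658e-01, -3.97897880e-04]), 'ft_force': array([-0.62345926,  0.40927116, -0.26912085]), 'moment': array([0.01836951, 0.00989521, 0.01090684]), 'gripper_width': 1.002674946296746}
```

View pics/side0.png

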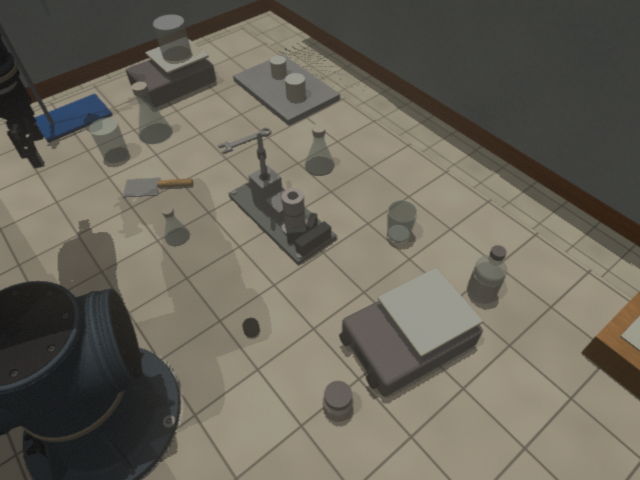

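View pics/top0.png

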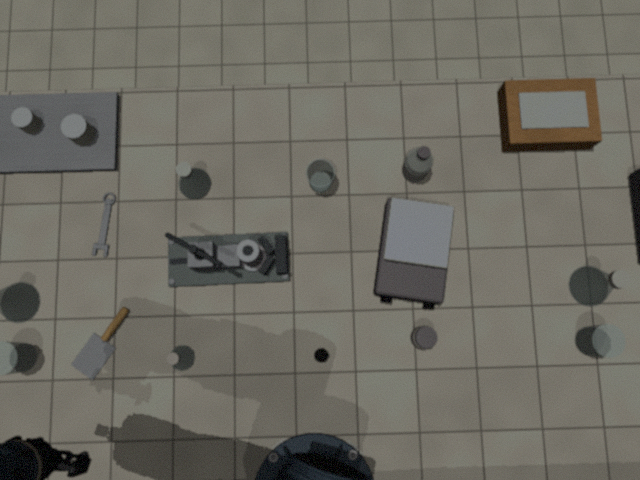

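Run:
```python
import cv2,numpy as np
t=cv2.imread("pics/top0.png");s=cv2.imread("pics/side0.png")
g=lambda a:np.clip(255*(a/255.)**0.6,0,255).astype('uint8')
cv2.imwrite("pics/tc.png",cv2.resize(g(t[215:305,155:305]),None,fx=5,fy=5,interpolation=cv2.INTER_CUBIC))
cv2.imwrite("pics/sc.png",cv2.resize(g(s[120:270,215:345]),None,fx=4,fy=4,interpolation=cv2.INTER_CUBIC))
cv2.imwrite("pics/tp.png",cv2.resize(g(t[185:315,365:465]),None,fx=4,fy=4,interpolation=cv2.INTER_CUBIC))
```

```text
(no output)
```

View pics/tc.png

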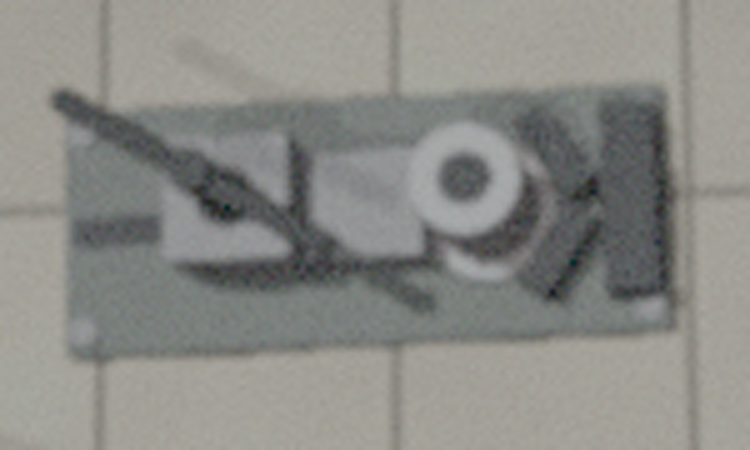

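View pics/sc.png

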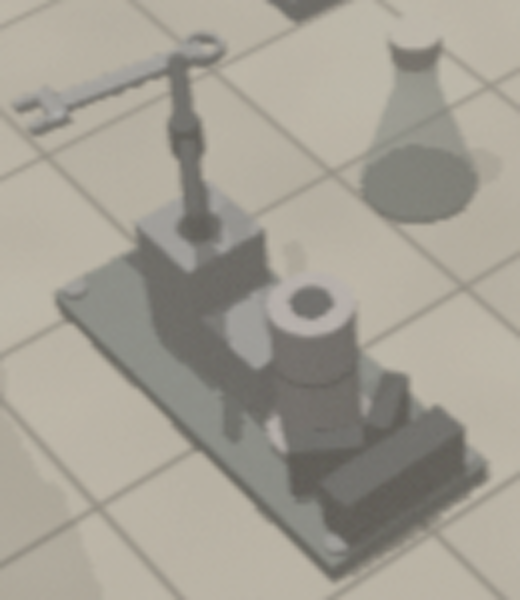

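View pics/tp.png

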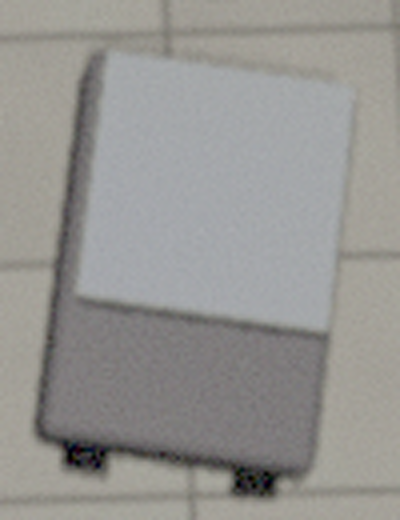

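```bash
cat > h.py <<'E'
import numpy as np
C={}
K=lambda f:np.array([[f[0],0,f[1]],[0,f[0],f[2]],[0,0,1]])
C['side']=(K((490.52575385,322.11320166,238.60619195)),np.array([[0.77510782,-0.63170668,-0.0124311],[-0.49810569,-0.59883772,-0.62712368],[0.38871401,0.49228047,-0.77882049]]),np.array([-0.41008981,0.33432519,0.91953086]))
C['top']=(K((607.98413258,319.41674939,240.25209033)),np.array([[-0.02651439,-0.99964526,-0.00251925],[-0.9849932,0.02655555,-0.170538],[0.1705444,-0.00204027,-0.98534788]]),np.array([-0.01263198,0.58224127,1.38199829]))
def ray(c,u,v,z):
    k,R,t=C[c]; d=R.T@np.linalg.solve(k,[u,v,1]); o=-R.T@t
    return (o+d*(z-o[2])/d[2]).round(4)
def proj(c,X):
    k,R,t=C[c]; p=k@(R@np.array(X)+t); return (p[:2]/p[2]).round(1)
def tri(pt,ps):
    A=[];b=[]
    for c,(u,v) in(('top',pt),('side',ps)):
        k,R,t=C[c]; d=R.T@np.linalg.solve(k,[u,v,1]); d/=np.linalg.norm(d); o=-R.T@t
        P=np.eye(3)-np.outer(d,d); A.append(P);b.append(P@o)
    return np.linalg.lstsq(np.vstack(A),np.hstack(b),rcond=None)[0].round(4)
E
python3 - <<'E'
from h import *
T=lambda x,y,z:ray('top',155+(x+.5)/5-.5,215+(y+.5)/5-.5,z)
cs=[T(*p,.015) for p in((70,108),(665,85),(675,327),(72,357))]
print(cs,[np.linalg.norm(cs[i]-cs[i-1]) for i in range(4)])
print('vessel top',T(465,180,.125))
e=[T(62,98,.175),T(320,250,.175)];print('bar',e,np.linalg.norm(e[0]-e[1]),(e[0]+e[1])/2)
print('collar top',T(197,172,.187))
b=[T(*p,.105) for p in((162,140),(290,132),(295,250),(165,262))];print('block',b,np.mean(b,0),[np.linalg.norm(b[i]-b[i-1]) for i in range(4)])
S=lambda x,y:ray('top',365+(x+.5)/4-.5,185+(y+.5)/4-.5,.1)
p=[S(*q) for q in((103,52),(354,88),(327,332),(78,297))];print('plate',p,np.mean(p,0),[np.linalg.norm(p[i]-p[i-1]) for i in range(4)])
Q=lambda x,y,z:ray('side',215+(x+.5)/4-.5,120+(y+.5)/4-.5,z)
print('side vessel',Q(312,305,.125))
s=[Q(*q,.105) for q in((137,227),(190,187),(265,232),(205,275))];print('block',s,np.mean(s,0))
print('side bar far/near',Q(178,62,.175),Q(200,225,.175))
# other objects at bench
for n,u,v,z in(('flaskleft',184,170,.1),('flaskc stopper',173,358,.098),('beaker',320,180,.085),('bottle',424,153,.15),('jar',424,335,.07)):print(n,ray('top',u,v,z))
E
```

```text
[array([0.6075, 0.336 , 0.015 ]), array([0.6111, 0.0481, 0.015 ]), array([0.4934, 0.0454, 0.015 ]), array([0.4868, 0.3332, 0.015 ])] [np.float64(0.12073247284802878), np.float64(0.28792250693546), np.float64(0.11773096449108023), np.float64(0.2878756676066944)]
vessel top [0.5497 0.1323 0.125 ]
bar [array([0.5821, 0.2996, 0.175 ]), array([0.5132, 0.1884, 0.175 ])] 0.13081532784807745 [0.54765 0.244   0.175  ]
collar top [0.5463 0.2387 0.187 ]
block [array([0.5749, 0.2717, 0.105 ]), array([0.577 , 0.2137, 0.105 ]), array([0.523 , 0.2113, 0.105 ]), array([0.5192, 0.2697, 0.105 ])] [0.548525 0.2416   0.105   ] [np.float64(0.0557358950766918), np.float64(0.05803800478996499), np.float64(0.054053307021864935), np.float64(0.05852349955359813)]
plate [array([ 0.6681, -0.1938,  0.1   ]), array([ 0.643 , -0.3366,  0.1   ]), array([ 0.5028, -0.3124,  0.1   ]), array([ 0.5264, -0.1731,  0.1   ])] [ 0.585075 -0.253975  0.1     ] [np.float64(0.14320398039160787), np.float64(0.14498913752416076), np.float64(0.14227325820406306), np.float64(0.14128499566479097)]
side vessel [0.551  0.1291 0.125 ]
block [array([0.5202, 0.2635, 0.105 ]), array([0.5643, 0.2718, 0.105 ]), array([0.5763, 0.211 , 0.105 ]), array([0.5283, 0.2045, 0.105 ])] [0.547275 0.2377   0.105   ]
side bar far/near [0.5828 0.2976 0.175 ] [0.5137 0.1762 0.175 ]
flaskleft [0.7468 0.2815 0.1   ]
flaskc stopper [0.319  0.3013 0.098 ]
beaker [ 0.7185 -0.0333  0.085 ]
bottle [ 0.7566 -0.2678  0.15  ]
jar [ 0.3546 -0.2587  0.07  ]
```

```bash
cat >> h.py <<'E'
def go(x,y,z=None,phi=None):
    from cell import robot
    s=robot.sense(); w,a,b,c=s['tool_rot']
    from scipy.spatial.transform import Rotation as Ro
    M=Ro.from_quat([a,b,c,w]).as_matrix(); p=s['eef_pos']
    ph=np.degrees(np.arctan2(M[1,0],M[0,0]))
    d=np.array([x,y,p[2] if z is None else z])-p
    print('t',round(s['clock'],2),'pos',p.round(4),'phi',ph.round(1),'tilt',np.degrees(np.arccos(-M[2,2])).round(2),'w',round(s['gripper_width'],3),'F',s['ft_force'].round(1),'M',s['moment'].round(2),'q6',s['qpos'][5].round(2))
    print('tool delta mm',(M.T@d*1000).round(1),'turn','' if phi is None else round(ph-phi,1))
E
python3 -c "
from h import *
go(.548,.241,.25,5)"
```

```text
t 0.1 pos [0.1552 0.475  0.2499] phi 71.9 tilt 0.06 w 1.003 F [-0.6  0.4 -0.3] M [0.02 0.01 0.01] q6 1.57
tool delta mm [-100.5  446.1   -0. ] turn 66.9
```

>>> {"op": "step_arm", "data": {"plan": [{"delta_pos": [-10, 45, 0], "turn": 0}, {"delta_pos": [-10, 45, 0], "turn": 0}, {"delta_pos": [-10, 45, 0], "turn": 0}, {"delta_pos": [-10, 45, 0], "turn": 0}, {"delta_pos": [-10, 45, 0], "turn": 0}], "hand": 0}}

```text
clock: 0.6
eef_pos: [0.3554, 0.3563, 0.2483]
tool_rot: [0.0, 0.806, 0.591, -0.002]
ft_force: [1.0, 1.1, -0.8]
gripper_width: 1.001
```

>>> {"op": "step_arm", "data": {"plan": [{"delta_pos": [-10, 45, 0], "turn": 0}, {"delta_pos": [-10, 45, 0], "turn": 0}, {"delta_pos": [-10, 45, 0], "turn": 0}, {"delta_pos": [-10, 40, 0], "turn": 0}, {"delta_pos": [0, 0, 0], "turn": 8}]}}

```text
clock: 1.1
eef_pos: [0.5192, 0.2566, 0.246]
tool_rot: [0.001, 0.847, 0.532, -0.003]
ft_force: [-0.4, 1.1, 0.3]
gripper_width: 1.001
```

>>> {"op": "step_arm", "data": {"plan": [{"delta_pos": [0, 0, 0], "turn": 8.5}, {"delta_pos": [0, 0, 0], "turn": 8.5}, {"delta_pos": [0, 0, 0], "turn": 8.5}, {"delta_pos": [0, 0, 0], "turn": 8.5}, {"delta_pos": [0, 0, 0], "turn": 8.5}]}}

```text
clock: 1.6
eef_pos: [0.5203, 0.2542, 0.2432]
tool_rot: [0.002, 0.983, 0.183, -0.005]
ft_force: [0.3, -0.6, -0.4]
gripper_width: 1.0
```

```bash
python3 -c "
from h import *
go(.548,.241,.25,5)"
```

```text
t 1.6 pos [0.5203 0.2542 0.2432] phi 21.1 tilt 0.61 w 1.0 F [ 0.3 -0.6 -0.4] M [ 0.03 -0.02 -0.04] q6 1.66
tool delta mm [21.  22.3 -6.9] turn 16.1
```

>>> {"op": "step_arm", "data": {"plan": [{"delta_pos": [21, 22, 0], "turn": 0}, {"delta_pos": [0, 0, 0], "turn": 8.5}, {"delta_pos": [0, 0, 0], "turn": 8.5}, {"delta_pos": [0, 0, 0], "turn": 0}]}}

```text
clock: 2.0
eef_pos: [0.5481, 0.2406, 0.2414]
tool_rot: [0.004, 1.0, 0.03, -0.006]
ft_force: [-0.1, 0.7, 0.2]
gripper_width: 1.002
```

```bash
python3 -c "
from h import *
go(.548,.241,.165,5)
from cell import optics
import cv2
f=optics.grab_frame('top')['pixels'];cv2.imwrite('pics/t1.png',cv2.resize(f[190:310,130:310],None,fx=4,fy=4))
f=optics.grab_frame('side')['pixels'];cv2.imwrite('pics/s1.png',cv2.resize(f[80:270,180:380],None,fx=3,fy=3))
"
```

```text
t 2.0 pos [0.5481 0.2406 0.2414] phi 3.4 tilt 0.8 w 1.002 F [-0.1  0.7  0.2] M [-0.07 -0.   -0.03] q6 1.93
tool delta mm [ 0.8 -1.  76.4] turn -1.6
```

View pics/s1.png

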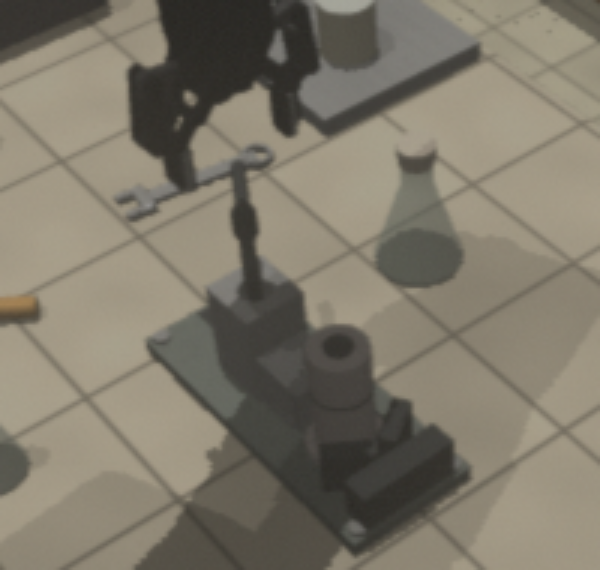

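>>> {"op": "step_arm", "data": {"plan": [{"delta_pos": [0, -1, 26], "turn": 0}, {"delta_pos": [0, 0, 25], "turn": 0}, {"delta_pos": [0, 0, 25], "turn": 0}, {"delta_pos": [0, 0, 0], "turn": 0}]}}

```text
clock: 2.5
eef_pos: [0.5468, 0.2418, 0.164]
tool_rot: [0.003, 0.999, 0.043, -0.005]
ft_force: [-0.8, -0.8, 0.5]
gripper_width: 0.999
```

```bash
python3 -c "
from h import *
go(.548,.241,.165,5)
"
```

```text
t 2.5 pos [0.5468 0.2418 0.164 ] phi 4.9 tilt 0.68 w 0.999 F [-0.8 -0.8  0.5] M [ 0.02  0.02 -0.03] q6 1.9
tool delta mm [ 1.1  0.9 -1. ] turn -0.1
```

Now anticlockwise (negative tool turn).

>>> {"op": "step_arm", "data": {"plan": [{"delta_pos": [1, 1, -1], "turn": -8}, {"delta_pos": [0, 0, 0], "turn": -8}, {"delta_pos": [0, 0, 0], "turn": -8}, {"delta_pos": [0, 0, 0], "turn": -6}, {"delta_pos": [0, 0, 0], "turn": -6}]}}

```text
clock: 3.0
eef_pos: [0.5478, 0.2417, 0.1704]
tool_rot: [0.001, 0.93, 0.367, -0.005]
ft_force: [-1.1, 1.2, -8.4]
gripper_width: 1.0
```

```bash
python3 -c "
from h import *
go(.548,.241,.165,160)
"
```

```text
t 3.0 pos [0.5478 0.2417 0.1704] phi 43.1 tilt 0.58 w 1.0 F [-1.1  1.2 -8.4] M [ 0.16  0.12 -0.53] q6 1.24
tool delta mm [-0.3  0.6  5.4] turn -116.9
```

>>> {"op": "step_arm", "data": {"plan": [{"delta_pos": [0, 0, 2], "turn": -6}, {"delta_pos": [0, 0, 2], "turn": -6}, {"delta_pos": [0, 0, 1], "turn": -6}]}}

```text
clock: 3.3
eef_pos: [0.548, 0.2418, 0.1701]
tool_rot: [0.0, 0.856, 0.517, -0.004]
ft_force: [-2.8, -2.3, -2.0]
gripper_width: 1.003
```

```bash
python3 -c "
from h import *
go(.548,.241,.165,160)
from cell import optics
import cv2
f=optics.grab_frame('side')['pixels'];cv2.imwrite('pics/s2.png',cv2.resize(f[80:270,180:380],None,fx=3,fy=3))
"
```

```text
t 3.3 pos [0.548  0.2418 0.1701] phi 62.3 tilt 0.46 w 1.003 F [-2.8 -2.3 -2. ] M [-0.34  0.51 -0.55] q6 0.9
tool delta mm [-0.7  0.4  5.1] turn -97.7
```

View pics/s2.png

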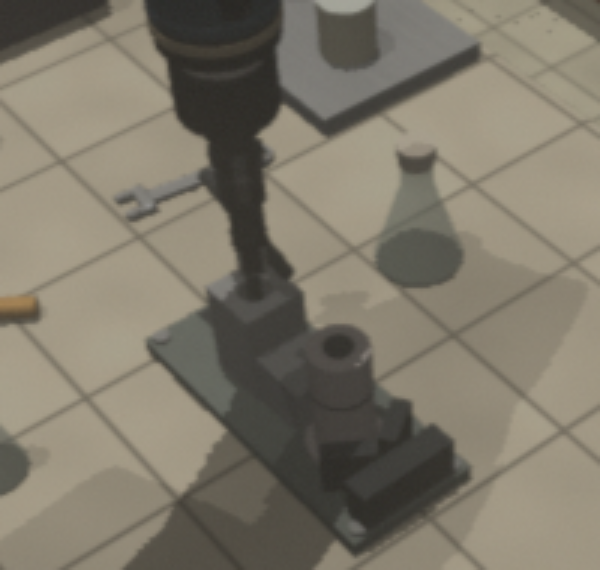

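>>> {"op": "step_arm", "data": {"plan": [{"delta_pos": [0, 0, 0], "turn": 8}, {"delta_pos": [0, 0, 10], "turn": 4}, {"delta_pos": [0, 0, 6], "turn": 0}, {"delta_pos": [0, 0, 0], "turn": 0}]}}

```text
clock: 3.75
eef_pos: [0.5491, 0.2427, 0.1581]
tool_rot: [0.001, 0.904, 0.427, -0.002]
ft_force: [-1.0, 0.0, 0.3]
gripper_width: 1.003
```

```bash
python3 -c "
from h import *
go(.548,.241,.155,160)
"
```

```text
t 3.75 pos [0.5491 0.2427 0.1581] phi 50.5 tilt 0.22 w 1.003 F [-1.   0.   0.3] M [-0.02  0.03 -0.04] q6 1.11
tool delta mm [-2.   0.2  3.1] turn -109.5
```

>>> {"op": "step_arm", "data": {"plan": [{"delta_pos": [-2, 0, 3], "turn": -5}, {"delta_pos": [0, 0, 0], "turn": -6}, {"delta_pos": [0, 0, 0], "turn": -6}, {"delta_pos": [0, 0, 0], "turn": -6}, {"delta_pos": [0, 0, 0], "turn": -6}]}}

```text
clock: 4.25
eef_pos: [0.5477, 0.2414, 0.1567]
tool_rot: [0.0, 0.76, 0.65, -0.002]
ft_force: [2.6, 1.2, -10.0]
gripper_width: 1.0
```

>>> {"op": "step_arm", "data": {"plan": [{"delta_pos": [0, 0, 0], "turn": -6}, {"delta_pos": [0, 0, 0], "turn": -6}, {"delta_pos": [0, 0, 0], "turn": -6}, {"delta_pos": [0, 0, 0], "turn": -6}]}}

```text
clock: 4.65
eef_pos: [0.5479, 0.2413, 0.1568]
tool_rot: [-0.001, 0.599, 0.801, -0.003]
ft_force: [2.2, 1.3, -6.9]
gripper_width: 1.0
```

```bash
python3 -c "
from h import *
go(.548,.241,.155,160)
from cell import optics
import cv2
f=optics.grab_frame('side')['pixels'];cv2.imwrite('pics/s3.png',cv2.resize(f[80:270,180:380],None,fx=3,fy=3))
"
```

```text
t 4.65 pos [0.5479 0.2413 0.1568] phi 106.4 tilt 0.31 w 1.0 F [ 2.2  1.3 -6.9] M [ 0.19 -0.39 -0.65] q6 0.13
tool delta mm [-0.3  0.   1.8] turn -53.6
```

View pics/s3.png

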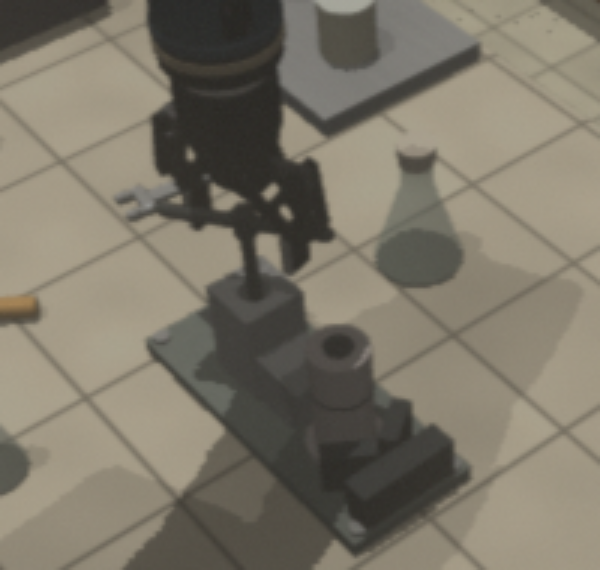

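The bar has turned with the fingers: its left arm end is at crop (160,210) and the right one at (325,237). I'll keep turning.

>>> {"op": "step_arm", "data": {"plan": [{"delta_pos": [0, 0, 1], "turn": -6}, {"delta_pos": [0, 0, 1], "turn": -6}, {"delta_pos": [0, 0, 0], "turn": -6}, {"delta_pos": [0, 0, 0], "turn": -6}, {"delta_pos": [0, 0, 0], "turn": -6}]}}

```text
clock: 5.2
eef_pos: [0.548, 0.2415, 0.1571]
tool_rot: [-0.001, 0.362, 0.932, -0.002]
ft_force: [2.2, 1.8, -9.5]
gripper_width: 1.003
```

>>> {"op": "step_arm", "data": {"plan": [{"delta_pos": [0, 0, 0], "turn": -5}, {"delta_pos": [0, 0, 0], "turn": -4}, {"delta_pos": [0, 0, 0], "turn": -4}]}}

```text
clock: 5.5
eef_pos: [0.5479, 0.2416, 0.1572]
tool_rot: [-0.002, 0.25, 0.968, -0.002]
ft_force: [2.4, 1.2, -9.7]
gripper_width: 0.999
```

```bash
python3 -c "
from h import *
go(.548,.241,.155,160)
"
```

```text
t 5.5 pos [0.5479 0.2416 0.1572] phi 151.1 tilt 0.33 w 0.999 F [ 2.4  1.2 -9.7] M [ 0.19 -0.45 -0.59] q6 -0.65
tool delta mm [-0.3 -0.5  2.2] turn -8.9
```

>>> {"op": "step_arm", "data": {"plan": [{"delta_pos": [0, 0, 0], "turn": -3}, {"delta_pos": [0, 0, 0], "turn": -3}]}}

```text
clock: 5.7
eef_pos: [0.5479, 0.2416, 0.1573]
tool_rot: [-0.002, 0.197, 0.98, -0.002]
ft_force: [2.7, 1.1, -7.6]
gripper_width: 1.002
```

```bash
python3 -c "
from h import *
go(.548,.241,.155,160)
"
```

```text
t 5.7 pos [0.5479 0.2416 0.1573] phi 157.2 tilt 0.36 w 1.002 F [ 2.7  1.1 -7.6] M [ 0.21 -0.39 -0.55] q6 -0.76
tool delta mm [-0.3 -0.6  2.3] turn -2.8
```

>>> {"op": "step_arm", "data": {"plan": [{"delta_pos": [0, 0, 0], "turn": -3}, {"delta_pos": [0, 0, 0], "turn": -3}]}}

```text
clock: 5.9
eef_pos: [0.548, 0.2416, 0.1572]
tool_rot: [-0.003, 0.147, 0.989, -0.002]
ft_force: [1.8, 4.8, -10.7]
gripper_width: 0.999
```

```bash
python3 -c "
from h import *
go(.548,.241,.155,160)
"
```

```text
t 5.9 pos [0.548  0.2416 0.1572] phi 163.1 tilt 0.4 w 0.999 F [  1.8   4.8 -10.7] M [ 0.92 -0.54 -9.99] q6 -0.86
tool delta mm [-0.2 -0.5  2.2] turn 3.1
```

Stop reached (moment jumped to 10 N m). Now I'll back off and turn to straddle along clamp y.

>>> {"op": "step_arm", "data": {"plan": [{"delta_pos": [0, 0, 0], "turn": 8}, {"delta_pos": [0, 0, 0], "turn": 8}, {"delta_pos": [0, 0, 0], "turn": 8.5}, {"delta_pos": [0, 0, 0], "turn": 8.5}, {"delta_pos": [0, 0, 0], "turn": 8.5}]}}

```text
clock: 6.4
eef_pos: [0.5487, 0.2419, 0.16]
tool_rot: [-0.001, 0.493, 0.87, -0.002]
ft_force: [-0.8, -0.7, 0.0]
gripper_width: 1.001
```

>>> {"op": "step_arm", "data": {"plan": [{"delta_pos": [0, 0, 0], "turn": 8.5}, {"delta_pos": [0, 0, 0], "turn": 8.5}, {"delta_pos": [0, 0, 0], "turn": 8.5}, {"delta_pos": [0, 0, 0], "turn": 4}, {"delta_pos": [0, 0, 0], "turn": 0}]}}

```text
clock: 6.9
eef_pos: [0.5495, 0.2425, 0.1636]
tool_rot: [-0.0, 0.703, 0.711, -0.001]
ft_force: [-0.2, 0.3, -0.7]
gripper_width: 1.005
```

```bash
python3 -c "
from h import *
go(.548,.241,.145,91)
from cell import optics
import cv2
f=optics.grab_frame('side')['pixels'];cv2.imwrite('pics/s4.png',cv2.resize(f[80:270,180:380],None,fx=3,fy=3))
"
```

```text
t 6.9 pos [0.5495 0.2425 0.1636] phi 90.7 tilt 0.1 w 1.005 F [-0.2  0.3 -0.7] M [-0.09  0.06 -0.02] q6 0.4
tool delta mm [-1.5 -1.5 18.6] turn -0.3
```

View pics/s4.png

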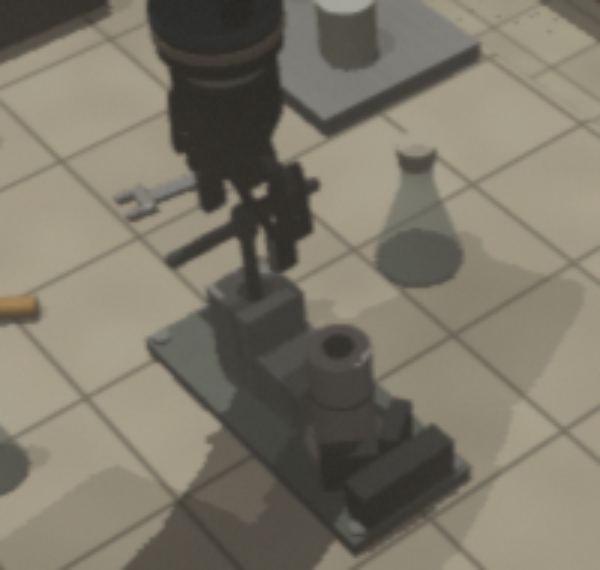

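>>> {"op": "step_arm", "data": {"plan": [{"delta_pos": [-1, -1, 8], "turn": 0}, {"delta_pos": [0, 0, 8], "turn": 0}, {"delta_pos": [0, 0, 0], "turn": 0}, {"delta_pos": [0, 0, 0], "turn": 0}], "hand": 100}}

```text
clock: 7.35
eef_pos: [0.5483, 0.2414, 0.1463]
tool_rot: [-0.0, 0.7, 0.714, -0.001]
ft_force: [0.5, -0.2, -0.5]
gripper_width: 0.609
```

```bash
python3 -c "
from h import *
go(.5475,.286,.146,91)
"
```

```text
t 7.35 pos [0.5483 0.2414 0.1463] phi 91.2 tilt 0.1 w 0.609 F [ 0.5 -0.2 -0.5] M [ 0.02 -0.   -0.03] q6 0.39
tool delta mm [44.6  0.1  0.3] turn 0.2
```

>>> {"op": "step_arm", "data": {"plan": [{"delta_pos": [12, 0, 0], "turn": 0}, {"delta_pos": [8, 0, 0], "turn": 0}, {"delta_pos": [8, 0, 0], "turn": 0}, {"delta_pos": [8, 0, 0], "turn": 0}, {"delta_pos": [8, 0, 0], "turn": 0}]}}

```text
clock: 7.85
eef_pos: [0.5474, 0.2872, 0.1462]
tool_rot: [0.001, 0.7, 0.714, -0.002]
ft_force: [-0.4, -5.0, 0.4]
gripper_width: 0.609
```

```bash
python3 -c "
from h import *
go(.5475,.304,.146,91)
"
```

```text
t 7.85 pos [0.5474 0.2872 0.1462] phi 91.1 tilt 0.28 w 0.609 F [-0.4 -5.   0.4] M [-0.91 -0.15 -0.01] q6 0.47
tool delta mm [16.8  0.4  0.2] turn 0.1
```

Jaw is sliding with about 5 N.

>>> {"op": "step_arm", "data": {"plan": [{"delta_pos": [6, 0, 0], "turn": 0}, {"delta_pos": [5, 0, 0], "turn": 0}, {"delta_pos": [3, 0, 0], "turn": 0}]}}

```text
clock: 8.15
eef_pos: [0.5471, 0.3032, 0.1462]
tool_rot: [0.002, 0.7, 0.714, -0.003]
ft_force: [1.4, -10.1, 0.7]
gripper_width: 0.605
```

>>> {"op": "step_arm", "data": {"plan": [{"delta_pos": [2, 0, 0], "turn": 0}, {"delta_pos": [2, 0, 0], "turn": 0}]}}

```text
clock: 8.35
eef_pos: [0.5471, 0.3037, 0.1458]
tool_rot: [0.005, 0.7, 0.714, -0.005]
ft_force: [1.4, -25.5, 6.4]
gripper_width: 0.61
```

```bash
python3 -c "
from h import *
go(.5475,.304,.146,91)
from cell import optics
import cv2
f=optics.grab_frame('side')['pixels'];cv2.imwrite('pics/s5.png',cv2.resize(f[80:270,180:380],None,fx=3,fy=3))
"
```

```text
t 8.35 pos [0.5471 0.3037 0.1458] phi 91.1 tilt 0.83 w 0.61 F [  1.4 -25.5   6.4] M [-4.39 -0.21  0.04] q6 0.49
tool delta mm [ 0.3  0.5 -0.2] turn 0.1
```

View pics/s5.png

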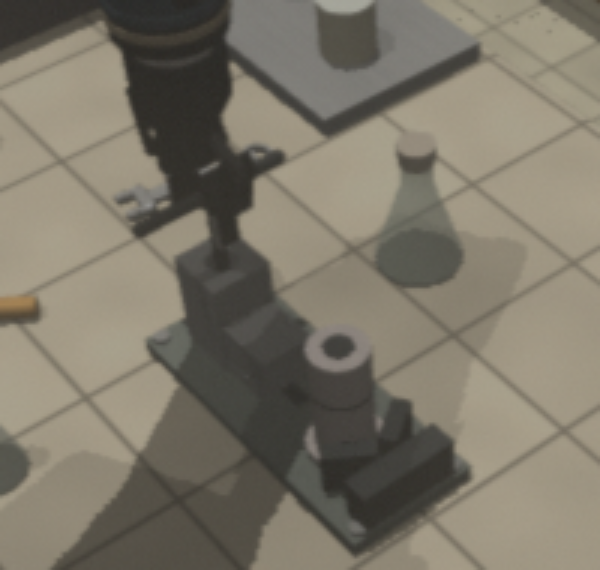

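>>> {"op": "step_arm", "data": {"plan": [{"delta_pos": [-16, 0, 0], "turn": 0}, {"delta_pos": [0, 0, 0], "turn": 0}]}}

```text
clock: 8.6
eef_pos: [0.5474, 0.2871, 0.1461]
tool_rot: [0.005, 0.7, 0.714, -0.005]
ft_force: [-0.4, 0.3, -0.9]
gripper_width: 0.608
```

>>> {"op": "step_arm", "data": {"plan": [{"delta_pos": [0, 0, -30], "turn": 0}, {"delta_pos": [0, 0, -40], "turn": 0}, {"delta_pos": [0, 0, -20], "turn": 0}], "hand": 0}}

```text
clock: 8.9
eef_pos: [0.5458, 0.288, 0.236]
tool_rot: [0.003, 0.701, 0.714, -0.007]
ft_force: [0.3, 0.7, 0.9]
gripper_width: 0.997
```

```bash
python3 -c "
from h import *
go(.55,.131,.23,91)
"
```

```text
t 8.9 pos [0.5458 0.288  0.236 ] phi 91.1 tilt 0.9 w 0.997 F [0.3 0.7 0.9] M [ 0.02 -0.04  0.01] q6 0.47
tool delta mm [-157.     1.3    8.2] turn 0.1
```

>>> {"op": "step_arm", "data": {"plan": [{"delta_pos": [-40, 0, 0], "turn": 0}, {"delta_pos": [-40, 0, 0], "turn": 0}, {"delta_pos": [-40, 0, 0], "turn": 0}, {"delta_pos": [-36, 1, 0], "turn": 0}, {"delta_pos": [0, 0, 0], "turn": 0}]}}

```text
clock: 9.4
eef_pos: [0.5515, 0.1308, 0.2422]
tool_rot: [0.003, 0.699, 0.715, -0.002]
ft_force: [-0.4, 1.0, 1.0]
gripper_width: 1.002
```

```bash
python3 -c "
from h import *
go(.55,.132,.1,91)
from cell import optics
import cv2
f=optics.grab_frame('side')['pixels'];cv2.imwrite('pics/s6.png',cv2.resize(f[80:290,180:380],None,fx=3,fy=2.8571))
f=optics.grab_frame('top')['pixels'];cv2.imwrite('pics/t6.png',cv2.resize(f[190:310,130:310],None,fx=4,fy=4))
"
```

```text
t 9.4 pos [0.5515 0.1308 0.2422] phi 91.3 tilt 0.41 w 1.002 F [-0.4  1.   1. ] M [ 0.04 -0.02  0.01] q6 0.21
tool delta mm [  2.3  -1.6 142.2] turn 0.3
```

View pics/s6.png

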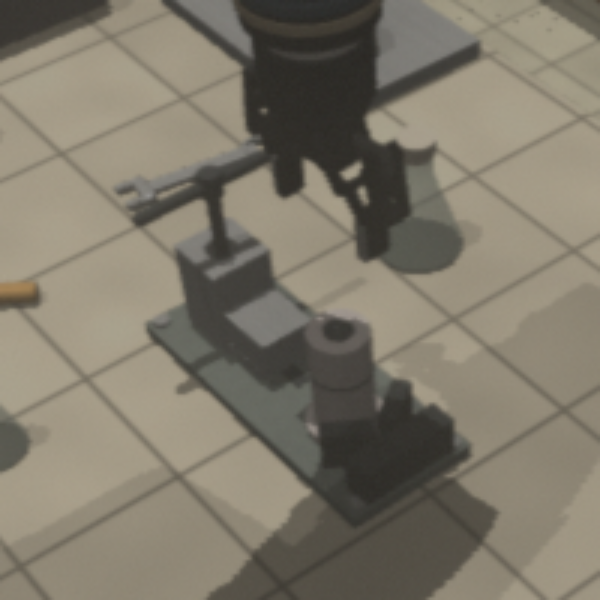

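View pics/t6.png

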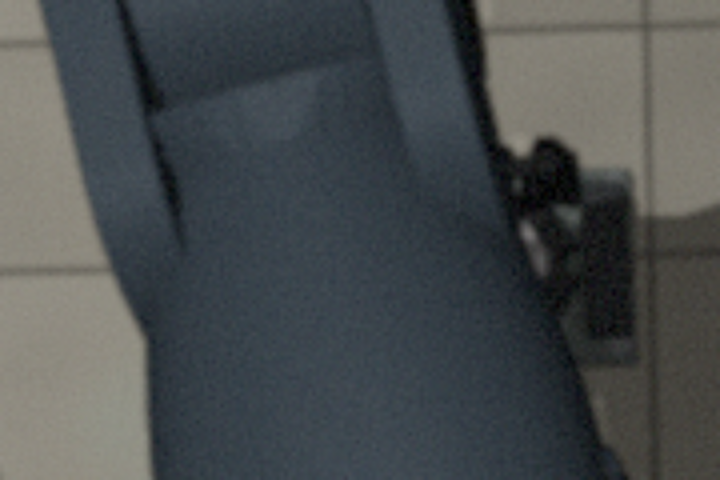

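The jaw is well clear of the vessel, with the toe edge at about crop (305,345) and the vessel at (340,330). Now I'll descend.

>>> {"op": "step_arm", "data": {"plan": [{"delta_pos": [2, -2, 40], "turn": 0}, {"delta_pos": [0, 0, 40], "turn": 0}, {"delta_pos": [0, 0, 25], "turn": 0}, {"delta_pos": [0, 0, 20], "turn": 0}]}}

```text
clock: 9.9
eef_pos: [0.5519, 0.1406, 0.1162]
tool_rot: [0.004, 0.697, 0.717, 0.002]
ft_force: [-0.4, 0.0, -0.4]
gripper_width: 1.0
```

```bash
python3 -c "
from h import *
go(.55,.132,.098,91)
"
```

```text
t 9.9 pos [0.5519 0.1406 0.1162] phi 91.6 tilt 0.5 w 1.0 F [-0.4  0.  -0.4] M [-0.01  0.02  0.04] q6 0.22
tool delta mm [-8.5 -2.3 18.2] turn 0.6
```

>>> {"op": "step_arm", "data": {"plan": [{"delta_pos": [-8, -2, 8], "turn": 0}, {"delta_pos": [0, 0, 8], "turn": 0}, {"delta_pos": [0, 0, 0], "turn": 0}]}}

```text
clock: 10.2
eef_pos: [0.5487, 0.1344, 0.0974]
tool_rot: [0.002, 0.696, 0.718, 0.001]
ft_force: [-1.1, -0.3, 0.0]
gripper_width: 1.002
```

```bash
python3 -c "
from h import *
go(.55,.132,.098,91)
"
```

```text
t 10.2 pos [0.5487 0.1344 0.0974] phi 91.8 tilt 0.29 w 1.002 F [-1.1 -0.3  0. ] M [-0.03  0.01 -0.01] q6 0.21
tool delta mm [-2.4  1.2 -0.6] turn 0.8
```

Clear of the vessel. One small correction, then close.

>>> {"op": "step_arm", "data": {"plan": [{"delta_pos": [-2, 1, 0], "turn": 0}, {"delta_pos": [0, 0, 0], "turn": 0}]}}

```text
clock: 10.4
eef_pos: [0.5508, 0.1328, 0.099]
tool_rot: [0.003, 0.696, 0.718, 0.002]
ft_force: [0.8, -0.7, 0.6]
gripper_width: 1.0
```

>>> {"op": "step_arm", "data": {"plan": [{"delta_pos": [0, 0, 0], "turn": 0}, {"delta_pos": [0, 0, 0], "turn": 0}, {"delta_pos": [0, 0, 0], "turn": 0}, {"delta_pos": [0, 0, 0], "turn": 0}, {"delta_pos": [0, 0, 0], "turn": 0}], "hand": 255}}

```text
clock: 10.9
eef_pos: [0.552, 0.133, 0.1009]
tool_rot: [0.004, 0.696, 0.718, 0.004]
ft_force: [-0.6, -0.7, -1.7]
gripper_width: 0.565
```

```bash
python3 -c "
from h import *
go(.55,.132,.098,91)
"
```

```text
t 10.9 pos [0.552  0.133  0.1009] phi 91.8 tilt 0.57 w 0.565 F [-0.6 -0.7 -1.7] M [ 0.07 -0.04 -0.01] q6 0.21
tool delta mm [-1.  -2.   2.8] turn 0.8
```

>>> {"op": "step_arm", "data": {"plan": [{"delta_pos": [0, 0, -5], "turn": 0}, {"delta_pos": [0, 0, -10], "turn": 0}, {"delta_pos": [0, 0, -10], "turn": 0}]}}

```text
clock: 11.2
eef_pos: [0.5504, 0.1328, 0.1258]
tool_rot: [0.002, 0.696, 0.718, 0.002]
ft_force: [1.0, 1.6, -5.0]
gripper_width: 0.565
```

```bash
python3 -c "
from h import *
go(.55,.132,.23,91)
"
```

```text
t 11.2 pos [0.5504 0.1328 0.1258] phi 91.8 tilt 0.36 w 0.565 F [ 1.   1.6 -5. ] M [ 0.31 -0.22 -0.03] q6 0.21
tool delta mm [  -0.9    0.2 -104.2] turn 0.8
```

Holding it: the force is about -5 N, which is 0.5 kg. Lift on.

>>> {"op": "step_arm", "data": {"plan": [{"delta_pos": [0, 0, -20], "turn": 0}, {"delta_pos": [0, 0, -25], "turn": 0}, {"delta_pos": [0, 0, -25], "turn": 0}, {"delta_pos": [0, 0, -25], "turn": 0}, {"delta_pos": [0, 0, 0], "turn": 0}]}}

```text
clock: 11.7
eef_pos: [0.5498, 0.1331, 0.2293]
tool_rot: [0.003, 0.696, 0.718, 0.004]
ft_force: [0.5, 1.0, -5.5]
gripper_width: 0.559
```

```bash
python3 -c "
from h import *
go(.585,-.254,.23,91)
from cell import optics
import cv2
f=optics.grab_frame('side')['pixels'];cv2.imwrite('pics/s7.png',f)
"
```

```text
t 11.7 pos [0.5498 0.1331 0.2293] phi 91.8 tilt 0.54 w 0.559 F [ 0.5  1.  -5.5] M [ 0.05 -0.04  0.04] q6 0.21
tool delta mm [-388.1   22.7   -0.7] turn 0.8
```

View pics/s7.png

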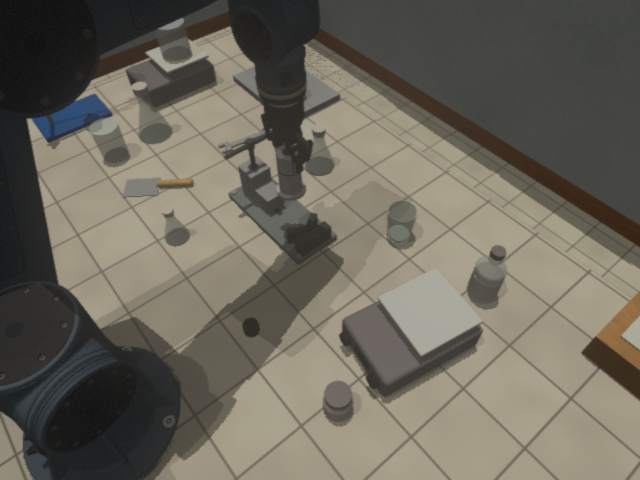

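Run:
```python
from h import *
import cv2
for c,fn,roi,ths in(('side','pics/s7.png',(340,490,260,400),150),('top','pics/top0.png',(370,460,185,315),0)):
    im=cv2.imread(fn);g=cv2.cvtColor(im,cv2.COLOR_BGR2HSV)
    x0,x1,y0,y1=roi; b=im[y0:y1,x0:x1].astype(int)
    # white plate: bluish-neutral bright vs beige bench
    m=((b[...,0]-b[...,2]>-8)&(b.sum(2)>(400 if c=='side' else 300))).astype('uint8')*255
    m=cv2.morphologyEx(m,cv2.MORPH_OPEN,np.ones((3,3)))
    cs,_=cv2.findContours(m,cv2.RETR_EXTERNAL,cv2.CHAIN_APPROX_NONE); k=max(cs,key=cv2.contourArea)
    h=cv2.convexHull(k); q=cv2.approxPolyDP(h,0.04*cv2.arcLength(h,True),True)[:,0]+[x0,y0]
    P=np.array([ray(c,u,v,.1) for u,v in q]); print(c,cv2.contourArea(k),q.tolist(),P.tolist(),P.mean(0),[np.linalg.norm(P[i]-P[i-1]).round(4) for i in range(len(P))])
```

```text
Traceback (most recent call last):
ValueError: max() iterable argument is empty
```

>>> {"op": "step_arm", "data": {"plan": [{"delta_pos": [-15, 0, 0], "turn": 0}, {"delta_pos": [-25, 2, 0], "turn": 0}, {"delta_pos": [-35, 2, 0], "turn": 0}, {"delta_pos": [-35, 2, 0], "turn": 0}, {"delta_pos": [-35, 2, 0], "turn": 0}]}}

```text
clock: 12.25
eef_pos: [0.5595, -0.0152, 0.2213]
tool_rot: [-0.0, 0.693, 0.721, -0.0]
ft_force: [1.8, 0.2, -4.5]
gripper_width: 0.562
```

```bash
python3 -c "
from h import *
go(.585,-.254,.23,91)
"
```

```text
t 12.25 pos [ 0.5595 -0.0152  0.2213] phi 92.2 tilt 0.02 w 0.562 F [ 1.8  0.2 -4.5] M [ 0.04 -0.03 -0.  ] q6 -0.07
tool delta mm [-239.6   16.3   -8.7] turn 1.2
```

>>> {"op": "step_arm", "data": {"plan": [{"delta_pos": [-35, 2, -4], "turn": 0}, {"delta_pos": [-35, 2, -4], "turn": 0}, {"delta_pos": [-35, 2, -4], "turn": 0}, {"delta_pos": [-35, 2, -4], "turn": 0}, {"delta_pos": [-25, 2, -4], "turn": 0}]}}

```text
clock: 12.75
eef_pos: [0.5706, -0.1909, 0.2339]
tool_rot: [-0.005, 0.694, 0.72, -0.004]
ft_force: [0.4, 0.8, -4.2]
gripper_width: 0.561
```

```bash
python3 -c "
from h import *
go(.585,-.254,.23,91)
"
python3 - <<'E'
from h import *
import cv2
for c,fn,roi in(('side','pics/s7.png',(340,490,260,400)),('top','pics/top0.png',(370,460,185,315))):
    im=cv2.imread(fn)
    x0,x1,y0,y1=roi; b=im[y0:y1,x0:x1].astype(int)
    cx,cy=((430,310) if c=='side' else (418,230))
    print(c,im[cy,cx],im[y0+2,x0+2],im[min(cy+50,479),cx])
E
```

```text
t 12.75 pos [ 0.5706 -0.1909  0.2339] phi 92.1 tilt 0.67 w 0.561 F [ 0.4  0.8 -4.2] M [ 0.07 -0.11  0.  ] q6 -0.36
tool delta mm [-63.6  12.1   3.7] turn 1.1
side [157 168 169] [73 83 88] [75 79 83]
top [129 125 120] [108 118 123] [77 76 77]
```

>>> {"op": "step_arm", "data": {"plan": [{"delta_pos": [-25, 4, 0], "turn": 0}, {"delta_pos": [-18, 4, 0], "turn": 0}, {"delta_pos": [-14, 3, 0], "turn": 0}, {"delta_pos": [-6, 1, 0], "turn": 0}, {"delta_pos": [0, 0, 0], "turn": 0}]}}

```text
clock: 13.25
eef_pos: [0.5805, -0.2625, 0.2264]
tool_rot: [-0.009, 0.696, 0.718, -0.006]
ft_force: [0.5, 0.6, -5.1]
gripper_width: 0.562
```

Run:
```python
from h import *
import cv2
go(.585,-.254,.23,91)
for c,fn,roi in(('side','pics/s7.png',(340,490,260,400)),('top','pics/top0.png',(370,460,185,315))):
    im=cv2.GaussianBlur(cv2.imread(fn),(3,3),0)
    x0,x1,y0,y1=roi; b=im[y0:y1,x0:x1].astype(int)
    m=((b[...,0]-b[...,2]>-16)&(b.sum(2)>430)) if c=='side' else ((b[...,0]-b[...,2]>0)&(b.sum(2)>310))
    m=cv2.morphologyEx(m.astype('uint8')*255,cv2.MORPH_OPEN,np.ones((3,3)))
    cs,_=cv2.findContours(m,cv2.RETR_EXTERNAL,cv2.CHAIN_APPROX_NONE); k=max(cs,key=cv2.contourArea)
    h=cv2.convexHull(k); q=cv2.approxPolyDP(h,0.04*cv2.arcLength(h,True),True)[:,0]+[x0,y0]
    P=np.array([ray(c,u,v,.1) for u,v in q]); print(c,cv2.contourArea(k),q.tolist(),P.tolist(),P.mean(0),[np.linalg.norm(P[i]-P[i-1]).round(4) for i in range(len(P))])
from cell import optics
for n in('side','top'):
    f=optics.grab_frame(n)['pixels'];cv2.imwrite(f'pics/{n}8.png',f)
```

```text
t 13.25 pos [ 0.5805 -0.2625  0.2264] phi 91.7 tilt 1.23 w 0.562 F [ 0.5  0.6 -5.1] M [ 0.01 -0.06 -0.01] q6 -0.45
tool delta mm [ 8.4  4.7 -3.7] turn 0.7
side 4462.5 [[436, 269], [479, 321], [420, 352], [380, 296]] [[0.6649, -0.203, 0.1], [0.6379, -0.3363, 0.1], [0.5064, -0.3097, 0.1], [0.5326, -0.1773, 0.1]] [ 0.58545  -0.256575  0.1     ] [np.float64(0.1348), np.float64(0.136), np.float64(0.1342), np.float64(0.135)]
top 3648.0 [[392, 199], [451, 207], [445, 266], [385, 257]] [[0.6647, -0.1974, 0.1], [0.6422, -0.3317, 0.1], [0.5065, -0.3095, 0.1], [0.5306, -0.1753, 0.1]] [ 0.586    -0.253475  0.1     ] [np.float64(0.1359), np.float64(0.1362), np.float64(0.1375), np.float64(0.1363)]
```

View pics/side8.png

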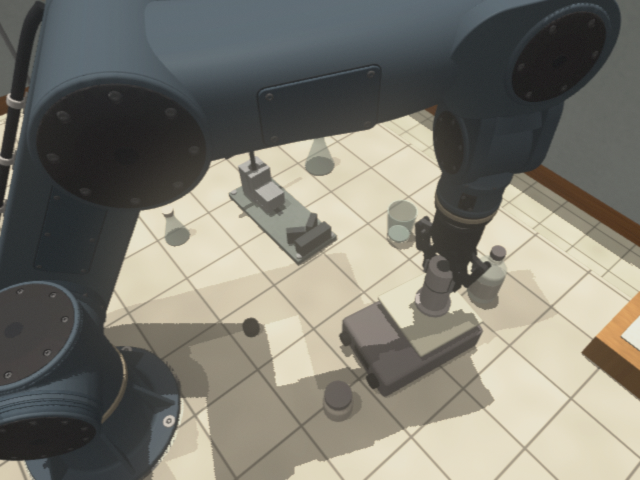

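>>> {"op": "step_arm", "data": {"plan": [{"delta_pos": [8, 5, 5], "turn": 0}, {"delta_pos": [0, 0, 8], "turn": 0}, {"delta_pos": [0, 0, 8], "turn": 0}, {"delta_pos": [0, 0, 0], "turn": 0}]}}

```text
clock: 13.75
eef_pos: [0.5853, -0.2497, 0.2038]
tool_rot: [-0.009, 0.695, 0.719, -0.006]
ft_force: [0.4, 0.1, -5.6]
gripper_width: 0.566
```

```bash
python3 -c "
from h import *
go(.586,-.255,.187,91)
"
```

```text
t 13.75 pos [ 0.5853 -0.2497  0.2038] phi 91.9 tilt 1.22 w 0.566 F [ 0.4  0.1 -5.6] M [ 0.04 -0.11 -0.04] q6 -0.44
tool delta mm [-5.4  0.9 16.8] turn 0.9
```

>>> {"op": "step_arm", "data": {"plan": [{"delta_pos": [-3, 1, 4], "turn": 0}, {"delta_pos": [-1, 0, 4], "turn": 0}, {"delta_pos": [0, 0, 3], "turn": 0}, {"delta_pos": [0, 0, 0], "turn": 0}]}}

```text
clock: 14.15
eef_pos: [0.5862, -0.2539, 0.1918]
tool_rot: [-0.009, 0.695, 0.719, -0.006]
ft_force: [0.7, -0.7, -5.1]
gripper_width: 0.564
```

```bash
python3 -c "
from h import *
go(.586,-.255,.187,91)
from cell import optics,robot
from scipy.spatial.transform import Rotation as Ro
s=robot.sense();w,a,b,c=s['tool_rot'];print(s['eef_pos']+.086*Ro.from_quat([a,b,c,w]).as_matrix()[:,2])
import cv2
f=optics.grab_frame('side')['pixels'];cv2.imwrite('pics/s9.png',cv2.resize(f[200:400,340:540],None,fx=3,fy=3))
"
```

```text
t 14.15 pos [ 0.5862 -0.2539  0.1918] phi 92.0 tilt 1.22 w 0.564 F [ 0.7 -0.7 -5.1] M [ 0.01 -0.01 -0.  ] q6 -0.44
tool delta mm [-1.1 -0.1  4.8] turn 1.0
[ 0.58438224 -0.25354833  0.10584059]
```

View pics/s9.png

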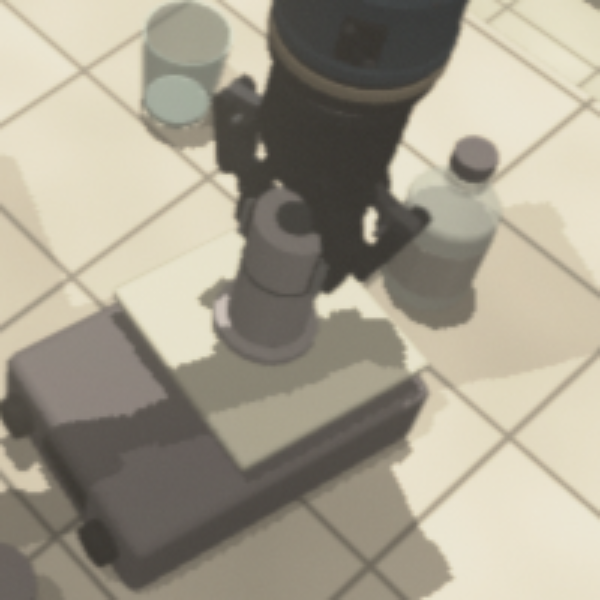

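>>> {"op": "step_arm", "data": {"plan": [{"delta_pos": [-1, 0, 1.5], "turn": 0}, {"delta_pos": [0, 0, 1.5], "turn": 0}, {"delta_pos": [0, 0, 1], "turn": 0}]}}

```text
clock: 14.5
eef_pos: [0.5864, -0.2552, 0.1883]
tool_rot: [-0.008, 0.695, 0.719, -0.006]
ft_force: [0.1, -0.8, -6.1]
gripper_width: 0.563
```

```bash
python3 -c "
from h import *
go(.586,-.255,.187,91)
"
```

```text
t 14.5 pos [ 0.5864 -0.2552  0.1883] phi 91.9 tilt 1.16 w 0.563 F [ 0.1 -0.8 -6.1] M [ 0.01 -0.02 -0.  ] q6 -0.44
tool delta mm [ 0.2 -0.3  1.3] turn 0.9
```

>>> {"op": "step_arm", "data": {"plan": [{"delta_pos": [0, 0, 1], "turn": 0}, {"delta_pos": [0, 0, 0.7], "turn": 0}]}}

```text
clock: 14.7
eef_pos: [0.5864, -0.2552, 0.1866]
tool_rot: [-0.008, 0.695, 0.719, -0.006]
ft_force: [0.2, -0.9, -5.0]
gripper_width: 0.565
```

>>> {"op": "step_arm", "data": {"plan": [{"delta_pos": [0, 0, 0.7], "turn": 0}, {"delta_pos": [0, 0, 0.7], "turn": 0}]}}

```text
clock: 14.9
eef_pos: [0.5865, -0.2552, 0.1863]
tool_rot: [-0.008, 0.695, 0.719, -0.005]
ft_force: [-3.5, 2.1, 6.8]
gripper_width: 0.561
```

Contact made (Fz went from -5 to +7). Release partially.

>>> {"op": "step_arm", "data": {"plan": [{"delta_pos": [0, 0, 0.5], "turn": 0}]}}

```text
clock: 15.0
eef_pos: [0.5864, -0.2552, 0.1864]
tool_rot: [-0.007, 0.695, 0.719, -0.005]
ft_force: [-3.0, 1.2, 1.5]
gripper_width: 0.565
```

>>> {"op": "step_arm", "data": {"plan": [{"delta_pos": [0, 0, 0], "turn": 0}, {"delta_pos": [0, 0, 0], "turn": 0}, {"delta_pos": [0, 0, 0], "turn": 0}], "hand": 80}}

```text
clock: 15.3
eef_pos: [0.587, -0.2554, 0.187]
tool_rot: [-0.007, 0.695, 0.719, -0.005]
ft_force: [0.5, 0.1, -0.0]
gripper_width: 0.685
```

>>> {"op": "step_arm", "data": {"plan": [{"delta_pos": [0, 0, 0], "turn": 0}, {"delta_pos": [0, 0, 0], "turn": 0}, {"delta_pos": [0, 0, 0], "turn": 0}], "hand": 0}}

```text
clock: 15.6
eef_pos: [0.5873, -0.2555, 0.1871]
tool_rot: [-0.006, 0.695, 0.719, -0.005]
ft_force: [-0.4, -0.1, -1.0]
gripper_width: 1.0
```

```bash
python3 -c "
from h import *
go(.586,-.255,.187,91)
from cell import optics
import cv2
f=optics.grab_frame('side')['pixels'];cv2.imwrite('pics/s10.png',cv2.resize(f[200:400,340:540],None,fx=3,fy=3))
"
```

```text
t 15.6 pos [ 0.5873 -0.2555  0.1871] phi 92.0 tilt 0.92 w 1.0 F [-0.4 -0.1 -1. ] M [ 0.02 -0.05 -0.05] q6 -0.44
tool delta mm [ 0.5 -1.2  0.1] turn 1.0
```

View pics/s10.png

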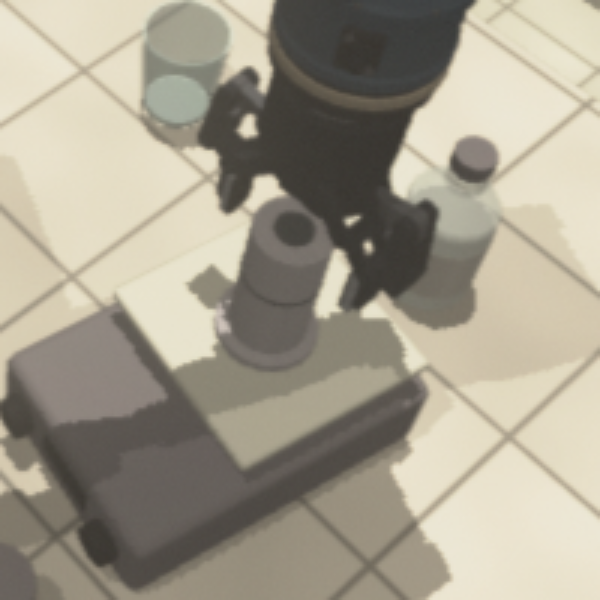

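The vessel stands upright on the plate with its foot centred at about crop (267,330), and the fingers are open. Raise gently.

>>> {"op": "step_arm", "data": {"plan": [{"delta_pos": [0, 0, -10], "turn": 0}, {"delta_pos": [0, 0, -15], "turn": 0}, {"delta_pos": [0, 0, -20], "turn": 0}]}}

```text
clock: 15.95
eef_pos: [0.5868, -0.2551, 0.2321]
tool_rot: [-0.008, 0.695, 0.719, -0.006]
ft_force: [0.8, -0.3, 1.0]
gripper_width: 0.995
```

>>> {"op": "step_arm", "data": {"plan": [{"delta_pos": [0, 0, -30], "turn": 0}, {"delta_pos": [0, 0, -30], "turn": 0}, {"delta_pos": [0, 0, -20], "turn": 0}]}}

```text
clock: 16.25
eef_pos: [0.5875, -0.255, 0.3173]
tool_rot: [-0.008, 0.695, 0.719, -0.005]
ft_force: [1.4, -0.5, -0.6]
gripper_width: 1.001
```

>>> {"op": "step_arm", "data": {"plan": [{"delta_pos": [40, 40, 0], "turn": 0}, {"delta_pos": [40, -30, 0], "turn": 0}, {"delta_pos": [40, -30, 0], "turn": 0}, {"delta_pos": [40, -30, 0], "turn": 0}, {"delta_pos": [0, 0, 0], "turn": 0}]}}

```text
clock: 16.75
eef_pos: [0.539, -0.1056, 0.3142]
tool_rot: [-0.009, 0.696, 0.718, -0.006]
ft_force: [0.2, -0.6, 0.1]
gripper_width: 1.001
```

```bash
python3 -c "
from h import *
go(.586,-.255,.187,91)
from cell import optics
import cv2
for n in('side','top'):
  f=optics.grab_frame(n)['pixels'];cv2.imwrite(f'pics/{n}11.png',f)
"
```

```text
t 16.75 pos [ 0.539  -0.1056  0.3142] phi 91.8 tilt 1.27 w 1.001 F [ 0.2 -0.6  0.1] M [-0.05  0.    0.  ] q6 -0.23
tool delta mm [-151.4   44.9  125.6] turn 0.8
```

View pics/side11.png

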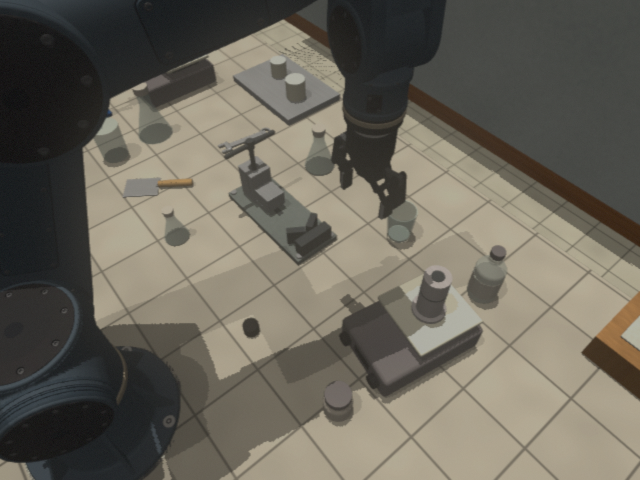

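View pics/top11.png

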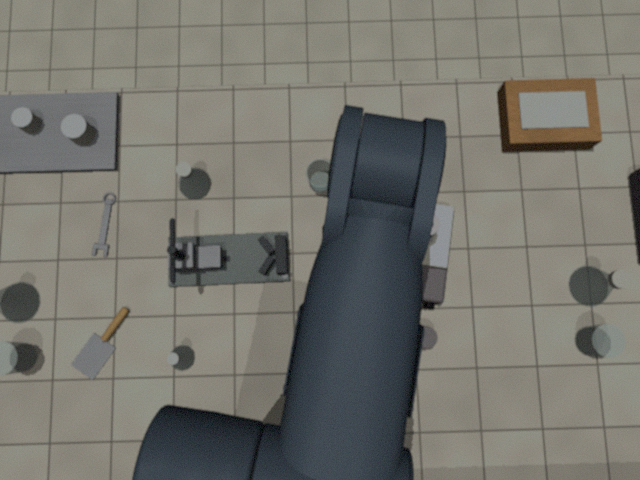

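```bash
python3 -c "
from h import *
print(ray('side',437.5,277,.21), ray('top',172.5,250,.175), ray('top',172.5,222,.175),ray('top',172.5,282,.175))
import cv2
im=cv2.imread('pics/side11.png');cv2.imwrite('pics/s12.png',cv2.resize(im[240:380,360:500],None,fx=4,fy=4))
im=cv2.imread('pics/top11.png');cv2.imwrite('pics/t12.png',cv2.resize(im[210:300,155:305],None,fx=5,fy=5))"
```

```text
[ 0.5821 -0.2576  0.21  ] [0.5474 0.2872 0.175 ] [0.6086 0.2881 0.175 ] [0.4786 0.2862 0.175 ]
```

View pics/s12.png

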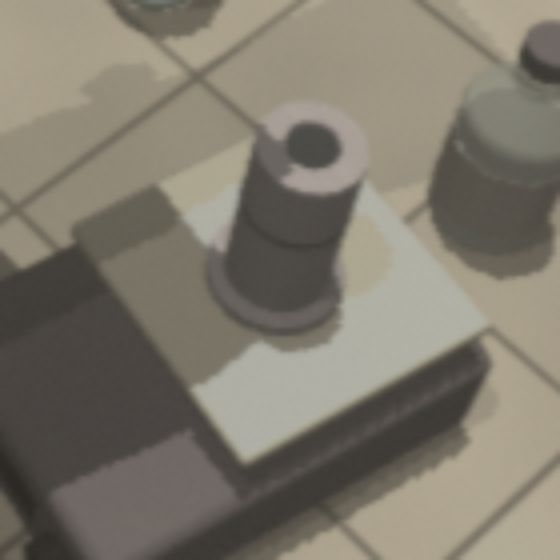

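View pics/t12.png

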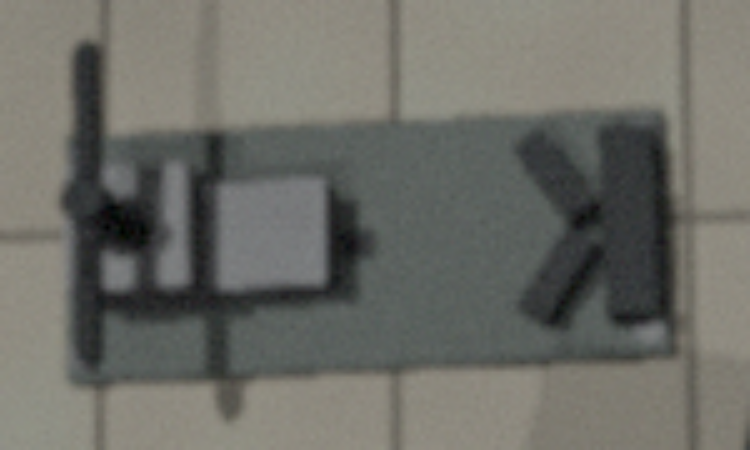

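The bar lies along clamp x. The jaw has moved about 46 mm, so it is fully back. The vessel is upright within a few mm of the plate centre. Handing in.

```bash
python3 -c "
from cell import robot
print(robot.finish_job(), robot.sense()['clock'])"
```

```text
the job is handed in; nothing more can be done
the job is handed in; nothing more can be done
```

The vessel is standing upright on the stirrer's white plate, the jaw is open, and the job is handed in at about 17 s of the 72 s allowed. No verdict came back.

**What I did**
- **Slackening the nut:** I straddled the T-handle with the open fingers and turned it anticlockwise to its stop. The fingers rode up about 5 mm at first, so I backed off, lowered them and carried on. The moment jumped from 0.6 to 10 N m at the stop.
- **Sliding the jaw:** I pushed the extension with one finger until the jaw stopped. It slid at about 5 N and the force rose to 25 N at the end.
- **Moving the vessel:** I gripped it above the jaws, lifted it clear, carried it over and lowered it about 1 mm at a time. It touched down at about 7 N, then I released it and withdrew.

**What the last checks showed**
- **Jaw and handle:** In the top view the crossbar lies along clamp x. It has moved 46 mm from its starting place, against a full travel of 45 mm.
- **Vessel position:** The side view puts its top at (0.582, -0.258), and the plate centre measured (0.586, -0.255). The tool was at (0.587, -0.255) on release. These agree to about 5 mm, close to the calibration error. The arm hid the vessel from the top camera, so only the side view confirms this.
- **Other objects:** The flasks, beaker, jar and bottle looked upright and in place.

**Known flaw:** The tool tilted up to about 1.2° as moves added up, so the vessel was carried about that far off upright. It looks upright in the side view after release.

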